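# Tip the brass parts out of the tilting pan

### The arm

A 6-joint arm with a two-finger parallel gripper is mounted at the origin on the work surface. World frame = base frame: x ahead of the robot, y to its left, z up, the work surface at z = 0. Lengths are in mm, angles in rad, forces in N, time in s.
With the tool pointing down it reaches from about 325 to 750 mm from the base axis. Payload 7.6 kg.
Tool frame: the origin (TCP) lies between the finger pads; the fingertips stand 11 mm ahead of it and the grasp point (between the pads) lies 8 mm behind it (tcp_to_tips is the distance from the TCP to the fingertips, in mm); z points along the fingers, y is the line along which they close (so a half turn about z gives the same grasp; the last joint's range is limited). The gripper opens to 85 mm and grips with 20 to 120 N. Pads are 22 mm wide; open, the fingers measure 114 mm over their backs; the gripper's body (76 mm by 85 mm) begins 54 mm behind the grasp point. The pads swing forward as they close: fully open they stand 13 mm farther back than shut.
Start: joints at [1.275, 0.052, 1.401, -0, 1.689, -0.07], TCP at [117.521, 511.697, 242.323] pointing down, gripper open.
Joint ranges: [-2.9, 2.9], [-0.91, 2.17], [0.12, 2.37], [-1.06, 4.2], [0.26, 2.73], [-2.93, 2.93]. Speed limits (rad/s): [2.57, 2.57, 3.01, 3.14, 3.14, 3.14].

### API

Orientations are given as a unit quaternion [w, x, y, z].
In Python, from workcell import * gives the robot as it stands.
- The arm moves only by the tool servo_tool, never from a script. Its argument "series" is a list that holds one entry, the list of rows, each a list of 6 numbers: the shift along the tool's x, y, z in m, then the turn, a rotation vector about the tool's x, y, z in rad. In form: [[[tx, ty, tz, rx, ry, rz], ...]]. A call has 1 to 20 rows; each row shifts and turns the commanded pose from where the row before left it, along the tool's axes as they then stand; what a row does not reach is not made up. A row lasts 1/8 s, in which the tool goes at most 62.5 mm and 10.7 degrees, less where a joint would pass 70% of its speed; a pose out of reach is approached as far as the arm can. A call with a gripper value outside its range is refused whole. "fingers" is the opening, from -1 (shut) to 1 (fully open), set as the call begins (left out, the last holds). The fingers move at their own pace and stop on an object; "squeeze" is the grip in N (left out, the last holds). Time passes only in rows, so rows that do not move let the fingers close. It gives the time, the measured TCP pose, the force, the opening and the grip force at its end, in the units of the state.
- state(): the state, without advancing time (a new reading comes with each control period).
- camera(name): name is "side" or "top" or "wrist"; returns (picture, depth): 420x560x3 uint8, blue, green, red; 420x560 float32, mm along the optical axis (not along the pixel's ray), 0 where there is no reading.
- calibration(name): a dict with "intrinsics" (3x3 intrinsics, pixels), "k1" (the pictures are not rectified: a ray, as slopes to the right and down, at radius r is drawn at 1 + k1 r^2 times it, then the intrinsics apply), "T" (4x4, takes a point from camera to world coordinates); the wrist camera has in their place "T_tool_cam" (4x4, takes a point from camera to tool coordinates, whose origin is the TCP and whose axes are the flange's). Camera axes: x right, y up, looking along -z (the intrinsics and any distortion apply to the point x, -y, -z); pixel columns grow to the right and rows downward; lengths in mm; the calibration is good to about 2 mm. A picture is of the moment at which its call begins: read the wrist's pose just before it. calibration takes no time and is no camera call.
- hand_in(): hands the job in; it is judged then, once.
The state is a dict: "t": time; "joints": joint angles; "dq": joint speeds; "tau": joint torques, N m; "tcp_pos": TCP position; "eef_rot": TCP orientation; "ft_force": force on the tool from outside, world axes, zero at the start; "wrist_torque": the same for the moment, N m; "grip_width": finger opening in mm; "finger_force": force on a finger pad.
Only numpy, scipy, OpenCV 4.12 (cv2) and the standard library are available. Lean on these libraries where they do the work, as an engineer would, in place of code of your own. Each camera call takes 0.05 s, during which the arm holds its last target. There are 200 camera calls.

### The job

Two small tilting pans stand on the repair bench, each hung in a cradle on a green stand with a lever at its side. Take the one with the brass nut and brass bush in it (orange lever grip), swing its lever over so that the pan tips and both brass pieces drop into the blue tray below, keeping it tipped until they are in the tray, then swing the lever back until the pan is level again and let go. Leave the other pan, with the steel pieces and blue grip, level.

Things in the scene. Friction and masses are not known exactly. Their poses are not given: they have to be found in the camera images.
- brass_cradle (a joint): Tilt of the pan to be emptied, rad: 0 = level (a stop, as at the start), 1.92 = fully tipped, lip down (a stop). The hinge is stiff (about 2 N at the grip) and the pan stays where it is left. Pieces slide off at about 1.2 to 1.5 rad: tip it nearly to the far stop. The aluminium pan is 112 mm wide; level, its floor is 125 mm and its rim 187 mm above the bench.
- brass_grip (a point): Middle of the orange lever grip of this pan: a round bar 18 mm thick, 75 mm long, level and parallel to the hinge (along the stand's y), its +y end free; the 10 mm steel lever rod joins it 38 mm to the -y side of this point. At tilt 0 it is 231 mm above the bench. The bar can be straddled loosely from above by two fingers, one ahead, one behind, and turns between them.
- brass_hinge (a point): Point on the hinge axis, 165 mm above the bench, about which brass_grip circles at 115 mm radius. Axes are the stand's: x the way the pan pours (yaw varies), y along the hinge to the lever side, z up. At tilt q the grip is 115*sin(q - 0.96) mm ahead (+x) and 115*cos(q - 0.96) mm above: at 0, 94 mm behind and 66 above; tipped, 94 ahead and 66 above. Fixed to the bench.
- brass_tray (a point): Centre of the inner floor of the open blue tray fixed to the same stand under the pan: inside 212 mm (x) by 127 mm (y), walls 41 mm high above this point; same axes as brass_hinge. Green uprights 78 mm either side in y, at the hinge, reach 173 mm above the bench.
- brass_nut: Brass hexagon nut, 34 mm over the corners, 14 mm high. Lies loose in the aluminium pan at the start. Origin at the centre of its underside, z up.
- brass_bush: Brass flanged bush, flange 32 mm across and 6 mm thick, 22 mm high in all, the neck 22 mm across. Lies loose in the aluminium pan at the start. Origin at the centre of its underside, z up.
- steel_cradle (a joint): Tilt of the other, equal pan (steel nut and bush in it, blue lever grip), on an equal stand at the other place, rad: 0 = level. It must stay level.

How it is judged (in metres and radians):
On the way:
1. the pan is tipped and both brass pieces are in its tray (value of joint brass_cradle above 1 rad and x of brass_nut in the frame of brass_tray between -0.11 and 0.11 m and y of brass_nut in the frame of brass_tray between -0.068 and 0.068 m and z of each of brass_nut, brass_bush in the frame of brass_tray below 0.045 m and x of brass_bush in the frame of brass_tray between -0.11 and 0.11 m and y of brass_bush in the frame of brass_tray between -0.068 and 0.068 m), for 0.1 s.
At the end, for the whole second after the job is handed in: Both brass pieces lie still inside the blue tray under their pan, that pan is back level (tilt under 0.18 rad, 10 degrees) and let go, and the other pan is level (within 10 degrees) (x of brass_nut in the frame of brass_tray between -0.11 and 0.11 m and y of brass_nut in the frame of brass_tray between -0.068 and 0.068 m and z of each of brass_nut, brass_bush in the frame of brass_tray below 0.045 m and x of brass_bush in the frame of brass_tray between -0.11 and 0.11 m and y of brass_bush in the frame of brass_tray between -0.068 and 0.068 m and linear speed of each of brass_nut, brass_bush below 0.05 m/s and value of joint each of brass_cradle, steel_cradle below 0.18 rad); the robot touches nothing.
It fails at once if the pan with the steel pieces was tilted by more than 0.3 rad (value of joint steel_cradle above 0.3 rad).
It also fails if it takes over 48 s, if anything falls off the work surface, if the arm or the gripper's body presses on something with over 40 N, if the wrist force passes 120 N, or if a joint passes its speed limit or range.

## Working session

There is one attempt and no reset: what is moved stays moved. The work goes in short steps, Python scripts to look and compute and a tool call to move; the robot and the scene stay as the last step left them, time stands still between calls to the robot, and variables do not carry over. Pictures are saved under pics/ and viewed, at most 10 in all, crops included, and the job is handed in when it is done.

Besides the shell and the picture viewer there is one more tool, called by a JSON object that holds its "op" and its "data", one argument or row to a line. servo_tool: Moves the arm, as the interface text tells. Its arguments: {"type":"object","properties":{"series":{"type":"array","items":{"type":"array","items":{"type":"array","items":{"type":"number"}}}},"fingers":{"type":"number"},"squeeze":{"type":"number"}},"required":["series"]}

```bash
mkdir -p pics; cat > h.py <<'E'
from workcell import *
import numpy as np, cv2
def pts(name, depth, T=None):
    c=calibration(name); K=np.array(c["intrinsics"]); k=c["k1"]
    h,w=depth.shape; u,v=np.meshgrid(np.arange(w),np.arange(h))
    uv=np.stack([u,v],-1).reshape(-1,1,2).astype(float)
    n=cv2.undistortPoints(uv,K,np.array([k,0,0,0,0.])).reshape(h,w,2)
    P=np.stack([n[...,0]*depth,-n[...,1]*depth,-depth,np.ones_like(depth)],-1)
    T=np.array(c["T"]) if T is None else T
    return (P@T.T)[...,:3]
E
python3 - <<'E'
from h import *
s=state(); print(s)
for n in("side","top"):
    p,d=camera(n); cv2.imwrite(f"pics/{n}0.png",p); np.save(f"{n}0.npy",d)
    P=pts(n,d); hsv=cv2.cvtColor(p,cv2.COLOR_BGR2HSV)
    for nm,lo,hi in(("orange",(5,150,100),(18,255,255)),("blue",(95,120,60),(125,255,255))):
        m=cv2.inRange(hsv,lo,hi)
        N,l,st,c=cv2.connectedComponentsWithStats(m)
        for i in range(1,N):
            if st[i,4]>60:
                q=P[(l==i)&(d>0)]; print(n,nm,st[i],c[i].round(),np.median(q,0).round(),np.percentile(q,[2,98],axis=0).round())
E
```

```text
{'t': 0.0, 'joints': array([ 1.27469068e+00,  5.28242124e-02,  1.40173145e+00, -3.10373526e-06,
        1.68860836e+00, -7.02630802e-02]), 'dq': array([ 0.00122256,  0.00119787, -0.00036784,  0.00041606, -0.00038451,
        0.00046333]), 'tau': array([ 1.18700835e-03, -3.81672943e+01, -3.60181260e+01, -4.60532408e-05,
        6.32316631e-03, -3.46194804e-05]), 'tcp_pos': array([117.43733424, 511.40127421, 241.47559208]), 'eef_rot': array([-1.41605962e-04,  1.12681602e-01,  9.93630837e-01, -7.72819125e-04]), 'ft_force': array([-0.21322768,  0.94723037, -0.52379491]), 'wrist_torque': array([-0.01976894,  0.03798257, -0.01606539]), 'finger_force': 0.0, 'grip_width': 85.40814876055919}
side orange [371 126 102  32 136] [423. 144.] [ 398. -642.    2.] [[ 290. -799.   -4.]
 [ 595. -637.   14.]]
side orange [   0  225  133  108 2216] [ 63. 280.] [855. 350.  31.] [[832. 190.  28.]
 [917. 474.  74.]]
side orange [ 65 249  22  18 144] [ 74. 258.] [903. 293.  30.] [[876. 274.  28.]
 [921. 312.  33.]]
side orange [209 256  39  37 489] [227. 274.] [456. 258. 238.] [[449. 217. 228.]
 [467. 290. 2
[... 978 characters left out ...]
nge [108 238  47  14 489] [131. 244.] [459. 253. 239.] [[450. 217.   2.]
 [493. 319. 243.]]
top blue [ 75  50  14  16 103] [81. 57.] [874. 436.  78.] [[870. 430.  39.]
 [886. 446.  83.]]
top blue [198 132  65  68 656] [250. 161.] [664.  59.  15.] [[585.  45.   9.]
 [711. 173.  56.]]
top blue [ 323  146   67   78 1510] [343. 180.] [ 629. -122.   14.] [[ 540. -214.    9.]
 [ 684.  -88.   56.]]
top blue [188 208  69  34 394] [239. 230.] [504.  67.  49.] [[489.  54.  10.]
 [557. 183.  57.]]
top blue [344 234  17  28 276] [352. 249.] [ 476. -146.   13.] [[ 451. -158.    9.]
 [ 503. -123.   57.]]
top blue [312 277  45  18 418] [334. 285.] [398. -78. 239.] [[ 386. -112.  234.]
 [ 409.  -44.  242.]]
```

View pics/top0.png

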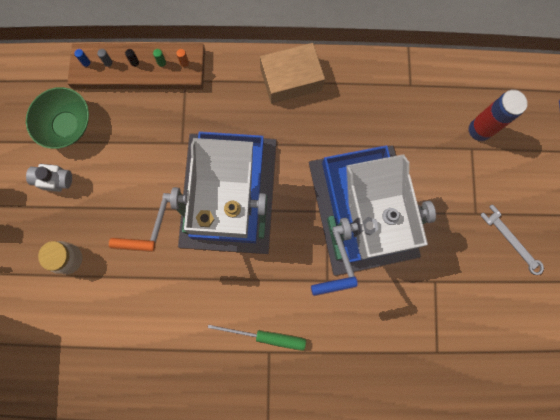

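View pics/side0.png

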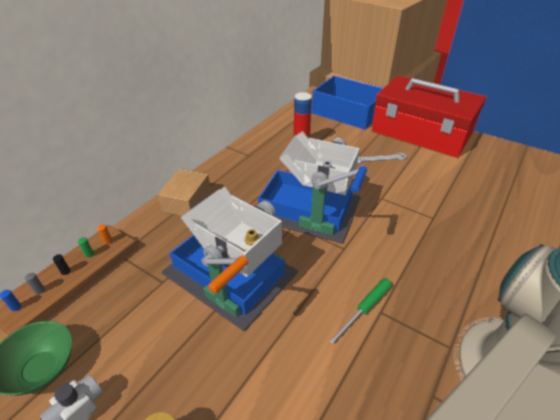

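The top view shows the brass pan on the left, with the orange grip from (110,242) to (154,245), its rod at the right end, and the hub at (175,200). The blue-grip pan is on the right. The side view agrees, with the orange grip at about (227,274). Next I'll measure the grip axis from both views.

```bash
python3 - <<'E'
from h import *
for n,box in(("top",(100,230,60,30)),("side",(200,250,60,50))):
    p=cv2.imread(f"pics/{n}0.png"); d=np.load(f"{n}0.npy"); P=pts(n,d)
    m=cv2.inRange(cv2.cvtColor(p,cv2.COLOR_BGR2HSV),(3,140,80),(20,255,255))>0
    b=np.zeros_like(m); x,y,w,h=box; b[y:y+h,x:x+w]=1
    q=P[m&b&(P[...,2]>215)&(P[...,2]<250)]
    v=np.linalg.svd(q-q.mean(0),full_matrices=0)[2][0]; v*=np.sign(v[1])
    t=(q-q.mean(0))@v; a,e=np.percentile(t,[1,99])
    print(n,len(q),v.round(3),"yaw",np.degrees(np.arctan2(-v[0],v[1])).round(1),"len",(e-a).round(1),"mid",(q.mean(0)+v*(a+e)/2).round(1),q[:,2].max())
# stand yaw: tray / pan rim of brass stand from top view
p=cv2.imread("pics/top0.png"); P=pts("top",np.load("top0.npy"))
m=(P[...,2]>180)&(P[...,2]<195)&(P[...,1]>20)&(P[...,1]<230)&(P[...,0]>420)
q=P[m][:,:2].astype(np.float32); print("rim",len(q),cv2.minAreaRect(q))
T=calibration("top")["T"]; print(np.array(T)[:3,3],np.array(calibration("side")["T"])[:3,3])
s=cv2.resize(p[170:270,90:280],None,fx=4,fy=4); cv2.imwrite("pics/c.png",s)
E
```

```text
top 500 [0.052 0.999 0.009] yaw -3.0 len 73.5 mid [458.4 251.5 238.2] 244.0566892284238
side 487 [ 0.061  0.998 -0.029] yaw -3.5 len 72.4 mid [455.9 254.1 237. ] 241.61053768736957
rim 1230 ((572.8116455078125, 126.37931060791016), (185.35565185546875, 168.3204803466797), 86.7883529663086)
[ 379.34250484   28.07226815 1043.33806355] [172.90842409 526.62426337 708.27293084]
```

{"op": "servo_tool", "data": {
  "series": [
    [[0,0,-0.014,0,0,0.1556],[0,0,-0.014,0,0,0.1556],[0,0,-0.014,0,0,0.1556],[0,0,-0.014,0,0,0.1556],[0,0,-0.014,0,0,0.1556],[0,0,-0.014,0,0,0.1556],[0,0,-0.014,0,0,0.1556],[0,0,-0.014,0,0,0.1556],[0,0,-0.014,0,0,0.1556],[-0.024,0.0356,0,0,0,0],[-0.024,0.0356,0,0,0,0],[-0.024,0.0356,0,0,0,0],[-0.024,0.0356,0,0,0,0],[-0.024,0.0356,0,0,0,0],[-0.024,0.0356,0,0,0,0],[-0.024,0.0356,0,0,0,0],[-0.024,0.0356,0,0,0,0],[-0.024,0.0356,0,0,0,0],[-0.024,0.0356,0,0,0,0]]
  ],
  "fingers": 1
}}

```text
t: 2.48
tcp_pos: [460.6, 251.3, 367.9]
eef_rot: [-0.0, 0.726, 0.687, -0.0]
ft_force: [-0.1, 0.4, 0.4]
grip_width: 85.7
finger_force: 0.0
```

{"op": "servo_tool", "data": {
  "series": [
    [[0,0,0,0,0,0],[0,0,0,0,0,0]]
  ]
}}

```text
t: 2.72
tcp_pos: [459.4, 252.5, 368.0]
eef_rot: [-0.0, 0.726, 0.687, -0.0]
ft_force: [-1.1, 0.5, -0.1]
grip_width: 85.3
finger_force: 0.0
```

```bash
cat > wr.py <<'E'
from h import *
from scipy.spatial.transform import Rotation as Ro
s=state(); w,x,y,z=s["eef_rot"]; R=Ro.from_quat([x,y,z,w]).as_matrix()
T=np.eye(4); T[:3,:3]=R; T[:3,3]=s["tcp_pos"]
print(s["t"],s["tcp_pos"].round(1),R.round(3).tolist(),s["joints"].round(2),s["ft_force"].round(1),s["grip_width"].round(1))
E
python3 - <<'E'
from wr import *
p,d=camera("wrist"); cv2.imwrite("pics/w1.png",p)
c=calibration("wrist"); W=T@np.array(c["T_tool_cam"]); P=pts("wrist",d,W)
m=(cv2.inRange(cv2.cvtColor(p,cv2.COLOR_BGR2HSV),(3,140,80),(20,255,255))>0)&(P[...,2]>215)&(P[...,2]<250)
q=P[m]
v=np.linalg.svd(q-q.mean(0),full_matrices=0)[2][0]; v*=np.sign(v[1])
t=(q-q.mean(0))@v; a,e=np.percentile(t,[1,99])
mid=q.mean(0)+v*(a+e)/2
print(len(q),v.round(3),(e-a).round(1),mid.round(1),q[:,2].max(),W[:3,3].round(0)); print("in tool",(R.T@(mid-s["tcp_pos"])).round(1))
E
```

```text
Traceback (most recent call last):
  File "wr.py", line 5, in <module>
    print(s["t"],s["tcp_pos"].round(1),R.round(3).tolist(),s["joints"].round(2),s["ft_force"].round(1),s["grip_width"].round(1))
                                                                                                       ^^^^^^^^^^^^^^^^^^^^^
AttributeError: 'float' object has no attribute 'round'
```

```bash
sed -i 's/s\["grip_width"\].round(1)/s["grip_width"]/' wr.py
cat > m.py <<'E'
from wr import *
import sys
p,d=camera("wrist"); cv2.imwrite(f"pics/{sys.argv[1]}.png",p)
c=calibration("wrist"); W=T@np.array(c["T_tool_cam"]); P=pts("wrist",d,W)
m=(cv2.inRange(cv2.cvtColor(p,cv2.COLOR_BGR2HSV),(3,140,80),(20,255,255))>0)&(P[...,2]>215)&(P[...,2]<250)
q=P[m]
v=np.linalg.svd(q-q.mean(0),full_matrices=0)[2][0]; v*=np.sign(v[1])
t=(q-q.mean(0))@v; a,e=np.percentile(t,[1,99])
mid=q.mean(0)+v*(a+e)/2
print(len(q),v.round(3),(e-a).round(1),mid.round(1),q[:,2].max(),W[:3,3].round(0)); print("in tool",(R.T@(mid-s["tcp_pos"])).round(1))
E
python3 m.py w1
```

```text
2.725 [459.4 252.5 368. ] [[0.055, 0.998, -0.001], [0.998, -0.055, 0.0], [0.0, -0.001, -1.0]] [0.43 0.06 1.14 0.   1.94 0.49] [-1.1  0.5 -0.1] 85.28943674626649
1477 [ 0.054  0.998 -0.013] 73.0 [458.4 253.6 237.4] 241.21538604894556 [464. 334. 499.]
in tool [  1.   -1.  130.6]
```

View pics/w1.png

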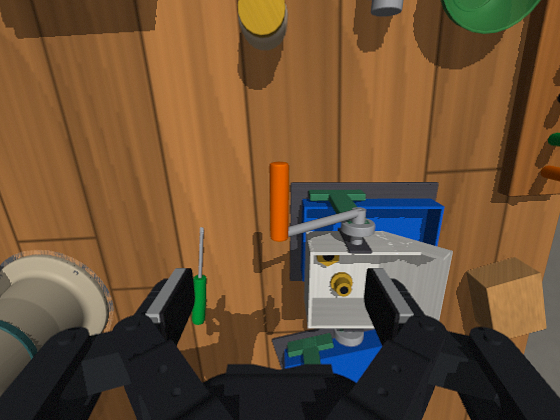

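{"op": "servo_tool", "data": {
  "series": [
    [[0.001,0,0.012,0,0,0],[0.001,0,0.012,0,0,0],[0.001,0,0.012,0,0,0],[0.001,0,0.012,0,0,0],[0.001,0,0.012,0,0,0],[0.001,0,0.012,0,0,0],[0,0,0.012,0,0,0],[0,0,0.012,0,0,0],[0,0,0.012,0,0,0],[0,0,0.012,0,0,0],[0,0,0.012,0,0,0],[0,0,0.012,0,0,0],[0,0,0,0,0,0]]
  ]
}}

```text
t: 4.4
tcp_pos: [459.6, 258.1, 223.0]
eef_rot: [-0.0, 0.726, 0.687, -0.001]
ft_force: [-0.1, 0.2, 0.5]
grip_width: 85.5
finger_force: 0.0
```

{"op": "servo_tool", "data": {
  "series": [
    [[0,-0.0008,0,0,0,0],[0,0,0,0,0,0],[0,0,0,0,0,0],[0,0,0,0,0,0],[0,0,0,0,0,0],[0,0,0,0,0,0],[0,0,0,0,0,0],[0,0,0,0,0,0]]
  ],
  "fingers": -0.36,
  "squeeze": 20
}}

```text
t: 5.4
tcp_pos: [459.2, 258.4, 224.3]
eef_rot: [-0.0, 0.726, 0.687, 0.0]
ft_force: [-0.0, -0.9, -0.6]
grip_width: 27.3
finger_force: 0.0
```

```bash
python3 m.py w2
python3 -c "
import numpy as np
q=np.linspace(0,1.92,41);p=115*np.c_[np.sin(q-.96),-np.cos(q-.96)]
print([[0,round(a/1e3,4),round(b/1e3,4),0,0,0] for a,b in np.diff(p,axis=0)])"
```

```text
5.4 [459.2 258.4 224.3] [[0.055, 0.998, 0.0], [0.998, -0.055, 0.0], [0.0, 0.0, -1.0]] [0.44 0.06 1.42 0.   1.65 0.5 ] [-0.  -0.9 -0.6] 27.27786113249883
5189 [ 0.052  0.998 -0.025] 71.8 [458.6 254.5 237.4] 247.5914575292349 [463. 340. 356.]
in tool [ -3.9  -0.4 -13.1]
[[0, np.float64(0.0033), np.float64(-0.0044), 0, 0, 0], [0, np.float64(0.0035), np.float64(-0.0043), 0, 0, 0], [0, np.float64(0.0037), np.float64(-0.0041), 0, 0, 0], [0, np.float64(0.0039), np.float64(-0.0039), 0, 0, 0], [0, np.float64(0.0041), np.float64(-0.0037), 0, 0, 0], [0, np.float64(0.0042), np.float64(-0.0035), 0, 0, 0], [0, np.float64(0.0044), np.float64(-0.0033), 0, 0, 0], [0, np.float64(0.0046), np.float64(-0.0031), 0, 0, 0], [0, np.float64(0.0047), np.float64(-0.0029), 0, 0, 0], [0, np.float64(0.0048), np.float64(-0.0027), 0, 0, 0], [0, np.float64(0.005), np.float64(-0.0024), 0, 0, 0], [0, np.float64(0.0051), np.float64(-0.0022), 0, 0, 0], [0, np.float64(0.0052), np.float64(-0.0019), 0, 0, 0], [0, np.float64(0.0053), np.float64(-0.0017), 0, 0, 0], [0, np.float64(0.0053), np.float64(-0.0014), 0, 0, 0], [0, np
[... 647 characters left out ...]
[0, np.float64(0.0052), np.float64(0.0019), 0, 0, 0], [0, np.float64(0.0051), np.float64(0.0022), 0, 0, 0], [0, np.float64(0.005), np.float64(0.0024), 0, 0, 0], [0, np.float64(0.0048), np.float64(0.0027), 0, 0, 0], [0, np.float64(0.0047), np.float64(0.0029), 0, 0, 0], [0, np.float64(0.0046), np.float64(0.0031), 0, 0, 0], [0, np.float64(0.0044), np.float64(0.0033), 0, 0, 0], [0, np.float64(0.0042), np.float64(0.0035), 0, 0, 0], [0, np.float64(0.0041), np.float64(0.0037), 0, 0, 0], [0, np.float64(0.0039), np.float64(0.0039), 0, 0, 0], [0, np.float64(0.0037), np.float64(0.0041), 0, 0, 0], [0, np.float64(0.0035), np.float64(0.0043), 0, 0, 0], [0, np.float64(0.0033), np.float64(0.0044), 0, 0, 0]]
```

View pics/w2.png

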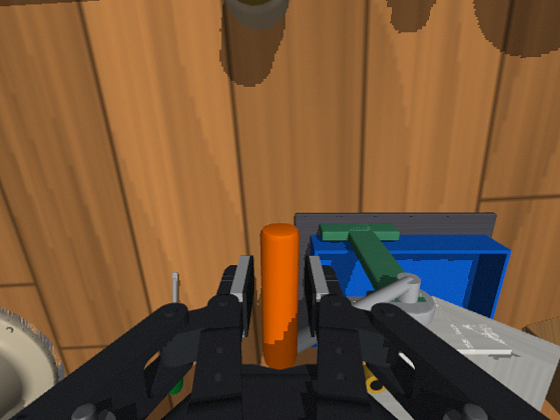

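The bar lies between the fingers, around (280,290), with about 5 mm of slack each side. Now I'll tip the pan along the arc, taking up the slack first.

{"op": "servo_tool", "data": {
  "series": [
    [[0,0.004,0,0,0,0],[0,0.0033,-0.0044,0,0,0],[0,0.0035,-0.0043,0,0,0],[0,0.0037,-0.0041,0,0,0],[0,0.0039,-0.0039,0,0,0],[0,0.0041,-0.0037,0,0,0],[0,0.0042,-0.0035,0,0,0],[0,0.0044,-0.0033,0,0,0],[0,0.0046,-0.0031,0,0,0],[0,0.0047,-0.0029,0,0,0],[0,0.0048,-0.0027,0,0,0],[0,0.005,-0.0024,0,0,0],[0,0.0051,-0.0022,0,0,0],[0,0.0052,-0.0019,0,0,0],[0,0.0053,-0.0017,0,0,0],[0,0.0053,-0.0014,0,0,0],[0,0.0054,-0.0012,0,0,0],[0,0.0054,-0.0009,0,0,0],[0,0.0055,-0.0007,0,0,0],[0,0.0055,-0.0004,0,0,0]]
  ]
}}

```text
t: 7.95
tcp_pos: [552.4, 253.2, 273.0]
eef_rot: [0.0, 0.726, 0.687, 0.0]
ft_force: [-2.7, 0.0, 2.3]
grip_width: 27.3
finger_force: 1.2
```

{"op": "servo_tool", "data": {
  "series": [
    [[0,0.0055,-0.0001,0,0,0],[0,0.0055,0.0001,0,0,0],[0,0.0055,0.0004,0,0,0],[0,0.0055,0.0007,0,0,0],[0,0.0054,0.0009,0,0,0],[0,0.0054,0.0012,0,0,0],[0,0.0053,0.0014,0,0,0],[0,0.0053,0.0017,0,0,0],[0,0.0052,0.0019,0,0,0],[0,0.0051,0.0022,0,0,0],[0,0.005,0.0024,0,0,0],[0,0.0048,0.0027,0,0,0],[0,0.0047,0.0029,0,0,0],[0,0.0046,0.0031,0,0,0],[0,0.0044,0.0033,0,0,0],[0,0.0042,0.0035,0,0,0],[0,0.0041,0.0037,0,0,0],[0,0.0039,0.0039,0,0,0],[0,0.0037,0.0041,0,0,0],[0,0,0,0,0,0]]
  ]
}}

```text
t: 10.45
tcp_pos: [645.2, 247.9, 232.1]
eef_rot: [-0.0, 0.727, 0.687, -0.0]
ft_force: [-0.1, 0.1, -0.5]
grip_width: 27.5
finger_force: 0.0
```

```bash
python3 - <<'E'
from wr import *
a,_=camera("side"); b,_=camera("top")
cv2.imwrite("pics/t1.png",np.hstack([cv2.resize(a[140:350,130:410],None,fx=1.42,fy=1.42),cv2.resize(b[90:300,70:350],None,fx=1.42,fy=1.42)]))
E
```

```text
10.45 [645.2 247.9 232.1] [[0.056, 0.998, -0.001], [0.998, -0.056, -0.0], [-0.0, -0.001, -1.0]] [ 0.31  0.54  0.83 -0.    1.77  0.37] [-0.1  0.1 -0.5] 27.49035622289594
```

View pics/t1.png

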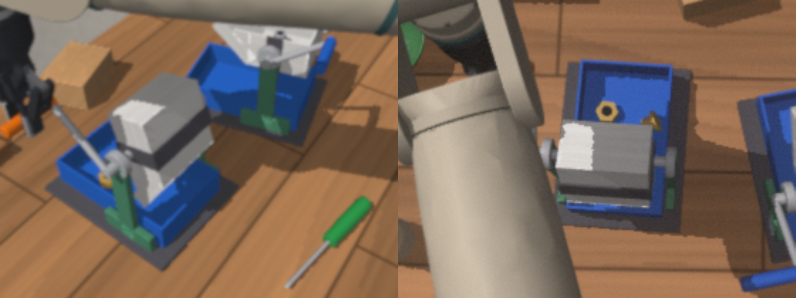

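The side half shows the pan tipped lip down. In the top half, both brass pieces are in the tray, at (607,110) and (653,122). Now I'll swing the lever back.

{"op": "servo_tool", "data": {
  "series": [
    [[0,-0.004,0,0,0,0],[0,-0.004,0,0,0,0],[0,-0.0037,-0.0041,0,0,0],[0,-0.0039,-0.0039,0,0,0],[0,-0.0041,-0.0037,0,0,0],[0,-0.0042,-0.0035,0,0,0],[0,-0.0044,-0.0033,0,0,0],[0,-0.0046,-0.0031,0,0,0],[0,-0.0047,-0.0029,0,0,0],[0,-0.0048,-0.0027,0,0,0],[0,-0.005,-0.0024,0,0,0],[0,-0.0051,-0.0022,0,0,0],[0,-0.0052,-0.0019,0,0,0],[0,-0.0053,-0.0017,0,0,0],[0,-0.0053,-0.0014,0,0,0],[0,-0.0054,-0.0012,0,0,0],[0,-0.0054,-0.0009,0,0,0],[0,-0.0055,-0.0007,0,0,0],[0,-0.0055,-0.0004,0,0,0],[0,-0.0055,-0.0001,0,0,0]]
  ]
}}

```text
t: 13.05
tcp_pos: [549.1, 253.4, 273.1]
eef_rot: [-0.0, 0.726, 0.687, -0.0]
ft_force: [1.3, 0.2, 1.9]
grip_width: 27.4
finger_force: 0.8
```

{"op": "servo_tool", "data": {
  "series": [
    [[0,-0.0055,0.0001,0,0,0],[0,-0.0055,0.0004,0,0,0],[0,-0.0055,0.0007,0,0,0],[0,-0.0054,0.0009,0,0,0],[0,-0.0054,0.0012,0,0,0],[0,-0.0053,0.0014,0,0,0],[0,-0.0053,0.0017,0,0,0],[0,-0.0052,0.0019,0,0,0],[0,-0.0051,0.0022,0,0,0],[0,-0.005,0.0024,0,0,0],[0,-0.0048,0.0027,0,0,0],[0,-0.0047,0.0029,0,0,0],[0,-0.0046,0.0031,0,0,0],[0,-0.0044,0.0033,0,0,0],[0,-0.0042,0.0035,0,0,0],[0,-0.0041,0.0037,0,0,0],[0,-0.0039,0.0039,0,0,0],[0,-0.0037,0.0041,0,0,0],[0,-0.0035,0.0043,0,0,0],[0,0,0,0,0,0]]
  ]
}}

```text
t: 15.55
tcp_pos: [458.0, 258.4, 228.1]
eef_rot: [-0.0, 0.726, 0.687, -0.001]
ft_force: [-0.0, -0.2, 0.7]
grip_width: 27.3
finger_force: 0.0
```

{"op": "servo_tool", "data": {
  "series": [
    [[0,-0.0015,0.002,0,0,0],[0,-0.0015,0.001,0,0,0],[0,-0.001,0,0,0,0],[0,-0.001,0,0,0,0],[0,0,0,0,0,0]]
  ]
}}

```text
t: 16.18
tcp_pos: [454.9, 258.6, 224.6]
eef_rot: [0.001, 0.727, 0.687, 0.001]
ft_force: [12.4, 2.0, -7.7]
grip_width: 27.4
finger_force: 6.4
```

The force has risen to 12 N, so the pan is at the level stop. I'll centre the fingers, open them, rise and check.

{"op": "servo_tool", "data": {
  "series": [
    [[0,0.002,0,0,0,0],[0,0.0025,0,0,0,0],[0,0,0,0,0,0]]
  ]
}}

```text
t: 16.55
tcp_pos: [457.9, 258.5, 225.7]
eef_rot: [-0.0, 0.726, 0.687, -0.0]
ft_force: [-0.6, 0.1, 0.2]
grip_width: 27.4
finger_force: 0.0
```

{"op": "servo_tool", "data": {
  "series": [
    [[0,0,0,0,0,0],[0,0,0,0,0,0],[0,0,0,0,0,0],[0,0,0,0,0,0],[0,0,0,0,0,0],[0,0,0,0,0,0],[0,0,-0.012,0,0,0],[0,0,-0.012,0,0,0],[0,0,-0.014,0,0,0],[0,0,-0.016,0,0,0],[0,0,-0.018,0,0,0],[0,0,-0.02,0,0,0],[0,0,-0.02,0,0,0],[0.02,-0.02,-0.02,0,0,0],[0.02,-0.02,-0.01,0,0,0],[0.02,-0.02,0,0,0,0],[0.02,-0.02,0,0,0,0],[0,0,0,0,0,0],[0,0,0,0,0,0]]
  ],
  "fingers": 0.8
}}

```text
t: 18.92
tcp_pos: [382.9, 342.4, 368.2]
eef_rot: [0.0, 0.726, 0.687, 0.0]
ft_force: [-0.7, -0.1, 0.5]
grip_width: 77.2
finger_force: 0.0
```

```bash
python3 - <<'E'
from wr import *
a,_=camera("side"); b,d=camera("top"); P=pts("top",d)
cv2.imwrite("pics/t2.png",np.hstack([cv2.resize(a[140:350,130:410],None,fx=1.42,fy=1.42),cv2.resize(b[90:300,70:350],None,fx=1.42,fy=1.42)]))
for n,lo,hi,z in(("grip",(3,140,80),(20,255,255),(215,250)),("brass",(12,90,60),(30,255,255),(10,60))):
    m=(cv2.inRange(cv2.cvtColor(b,cv2.COLOR_BGR2HSV),lo,hi)>0)&(P[...,2]>z[0])&(P[...,2]<z[1])&(P[...,0]>420)&(P[...,0]<720)&(P[...,1]>40)&(P[...,1]<300)
    q=P[m]; print(n,len(q),np.median(q,0).round(1) if len(q) else "", q[:,2].max() if len(q) else "")
E
```

```text
18.925 [382.9 342.4 368.2] [[0.056, 0.998, 0.001], [0.998, -0.056, 0.0], [0.0, 0.001, -1.0]] [ 0.66  0.03  1.17 -0.    1.94  0.71] [-0.7 -0.1  0.5] 77.20759991775363
grip 495 [458.5 251.3 239.3] 245.13394698923298
brass 11 [618.2  62.5  34.2] 38.840457472612684
```

View pics/t2.png

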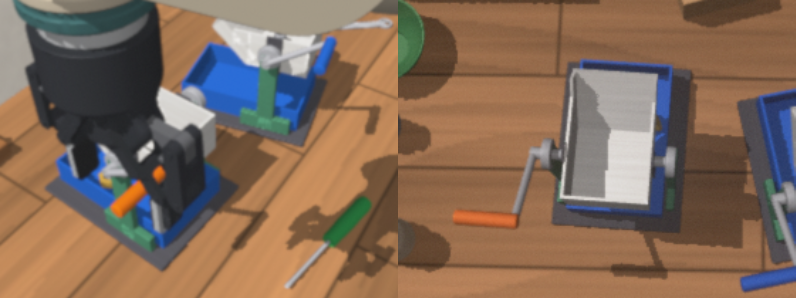

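The pan is empty and level: the grip is back at its starting position to within 1 mm. Both pieces are in the tray below, and the blue-grip pan hasn't moved.

```bash
python3 -c "
from workcell import *
print(hand_in())"
```

```text
the job is handed in; nothing more can be done
None
```

I tipped the brass pan, dropped both brass pieces into its blue tray, swung it back level and let go; the steel pan was left level, and I handed the job in at about 19 s (no verdict was returned).

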